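# Stack the inspected cups in the transit carrier and clamp them

## Robot

A 6-joint arm with a two-finger parallel gripper is mounted at the origin on the work surface. World frame = base frame: x ahead of the robot, y to its left, z up, the work surface at z = 0. Lengths are in m, angles in degrees, forces in N, time in s.
With the tool pointing down it reaches from about 0.375 to 0.9 m from the base axis. Payload 3.1 kg.
Tool frame: the origin (TCP) lies at the very end of the fingers, on their centre line; the grasp point (between the pads) lies 19 mm behind it; z points along the fingers, y is the line along which they close (so a half turn about z gives the same grasp; the last joint's range is limited). The gripper opens to 87 mm and grips with 3 to 60 N. Pads are 19 mm wide; open, the fingers measure 117 mm over their backs; the gripper's body (75 mm by 190 mm) begins 51 mm behind the grasp point.
Start: joints at [-10.227, 30.224, 82.088, -0, 67.689, -10.227], TCP at [0.625, 0, 0.223] pointing down, gripper open.
Joint ranges: [-176.69, 176.69], [-43.24, 126.21], [12.49, 139.97], [-82, 262], [0, 151.66], [-163.58, 163.58]. Speed limits (degrees/s): [159.86, 159.86, 180, 180, 180, 180].

## Interface

Orientations are given as a 3x3 rotation matrix whose columns are the frame's x, y, z axes.
In Python, from rig import * gives the robot as it stands.
- The arm moves only by the tool jog_arm, never from a script. Its arguments are lists of equal length, an entry for each row: "delta_pos": the shift along the world's x, y, z in cm, a list of three; "turn": the turn about the world's z in degrees; "grip": the closure, from 0 (fully open) to 1 (shut). In form: {"delta_pos": [[x, y, z], ...], "turn": [turn, ...], "grip": [grip, ...]}. A call has 1 to 12 rows; each row is the pose to reach, as a shift and turn from the pose commanded when the call began; what a row does not reach only later rows make up. A row lasts 1/8 s, in which the tool goes at most 62.5 mm and 10.7 degrees, less where a joint would pass 70% of its speed; a pose out of reach is approached as far as the arm can. A call with a gripper value outside its range is refused whole. The fingers move at their own pace and stop on an object; the grip force is fixed at half the most. Time passes only in rows, so rows that repeat a pose let the fingers close. It gives the time, the measured TCP pose, the force, the opening and the grip force at its end, in the units of the state.
- read_state(): the state, without advancing time (a new reading comes with each control period).
- capture(name): name is "scene" or "side" or "wrist"; returns a dict with "color" (384x512x3 uint8, blue, green, red), "fovy" (degrees; the focal length in pixels is half the picture's height over the tangent of half this angle, whatever the lens; pixels are square), "cx", "cy" (the principal point, pixels), "k1" (the pictures are not rectified: a ray, as slopes to the right and down, at radius r is drawn at 1 + k1 r^2 times it, then the intrinsics apply), "camera_from_world" (4x4, takes a point from world to camera coordinates). Camera axes: x right, y up, looking along -z (the intrinsics and any distortion apply to the point x, -y, -z); pixel columns grow to the right and rows downward; lengths in m; the calibration is good to about 2 mm. A picture is of the moment at which its call begins. There is no depth.
- hand_in(): hands the job in; it is judged then, once.
The state is a dict: "time_s": time; "joint_positions": joint angles; "qvel": joint speeds; "tau": joint torques, N m; "position": TCP position; "tcp_rot": TCP orientation; "force": force on the tool from outside, world axes, zero at the start; "moment": the same for the moment, N m; "opening": opening from 0.0 (shut) to 1.0 (fully open); "grasp_force": force on a finger pad.
Only numpy, scipy, OpenCV 4.12 (cv2) and the standard library are available. Lean on these libraries where they do the work, as an engineer would, in place of code of your own. Each camera call takes 0.05 s, during which the arm holds its last target. There are 200 camera calls.

## Task

Get the measured cups ready for transit: nest every loose aluminium cup, right way up, into the cup already sitting in the carrier so that they make one straight stack. Then take the long T-grip socket key, lower it fully onto the nut at the bottom of the carrier's deep bore, tighten the nut clockwise all the way to its stop, and put the key back standing in its stand. Leave the other things on the bench where they are.

Things in the scene. Friction and masses are not known exactly. Their poses are not given: they have to be found in the camera images.
- cup0: loose aluminium nesting cup (may be absent), upright on the bench, open on top, all alike. 60 mm high: tapered body, diameter 37 at the foot to 51 at height 36; then shoulder and straight rim band, outer diameter 62 (64 over facets), wall 3, from height 36 to 60. 110 g. Nested, its shoulder rests on the lower cup's rim: 24 mm above that cup, 2 mm side play. Origin: centre of underside, z up.
- cup1: loose aluminium nesting cup (may be absent), upright on the bench, open on top, all alike. 60 mm high: tapered body, diameter 37 at the foot to 51 at height 36; then shoulder and straight rim band, outer diameter 62 (64 over facets), wall 3, from height 36 to 60. 110 g. Nested, its shoulder rests on the lower cup's rim: 24 mm above that cup, 2 mm side play. Origin: centre of underside, z up.
- cup2: loose aluminium nesting cup (may be absent), upright on the bench, open on top, all alike. 60 mm high: tapered body, diameter 37 at the foot to 51 at height 36; then shoulder and straight rim band, outer diameter 62 (64 over facets), wall 3, from height 36 to 60. 110 g. Nested, its shoulder rests on the lower cup's rim: 24 mm above that cup, 2 mm side play. Origin: centre of underside, z up.
- cup3: loose aluminium nesting cup (may be absent), upright on the bench, open on top, all alike. 60 mm high: tapered body, diameter 37 at the foot to 51 at height 36; then shoulder and straight rim band, outer diameter 62 (64 over facets), wall 3, from height 36 to 60. 110 g. Nested, its shoulder rests on the lower cup's rim: 24 mm above that cup, 2 mm side play. Origin: centre of underside, z up.
- base_cup: the same kind of cup as the loose ones, the bottom of the stack: it already stands upright and loose in the carrier's seat tube, shoulder on the tube's top (about 2 mm side play), its underside 14 mm above the bench, rim at 74 mm. Origin: centre of the underside, z up.
- carrier: bolted-down grey plate 110 (x) x 270 (y) x 12 mm high. Origin: centre of underside. At its y -75 the cup seat, a tube of diameter 67 whose top is 50 mm high, and beyond it (y -109) a stop block 74 mm high; at y +75 an upright aluminium housing, diameter 80, top at 100 mm, with an open vertical bore 56 wide, 88 deep. A jaw (bar 78 wide, 49 to 71 mm high) slides from the housing to the cup.
- seat (a point): centre of the floor in the cup seat, 12 mm above the bench (the base cup's foot hangs 2 mm over it). The jaw's face is 62 mm from it with the nut slack (0) and 32 mm from it, just reaching the cup's rim band, with the nut at its stop (6.67 mm per rad).
- nut_centre (a point): centre of the underside of the clamp nut, on the floor of the bore (12 mm above the bench), on the bore's axis; it turns with the nut. Its x axis is normal to one pair of the nut's flats.
- clamp_nut (a joint): angle in rad of the clamp nut, a brass hexagon nut at the bottom of the bore: 30 mm across flats, hexagon 14 mm high, then a cone to 23 mm. 0 is slack, grows clockwise seen from above (tightening), hard stop at 4.5. Starts between 0 and 0.6. At 0 one pair of flats faces the carrier's +x and -x. Turns stiffly (0.15 N m), stays where left.
- key: long steel socket key, 450 g, at first upright in its stand. Origin: centre of its open foot, z up. Lowest 40 mm: hexagon tube, 33 mm across flats inside (a pair faces key +x and -x), 46 over outer corners; then shaft, diameter 18, to 140 mm; on top a flat T grip 60 long (key x) x 12 thick (key y), from 140 to 170 mm up.
- key_foot (a point): centre of the open foot of the key's socket (the key's origin). It fits the nut every 60 degrees, with about 0.2 rad of free play; fully on, the foot rests on the bore's floor.
- key_stand: the key's stand, fixed: black plate 90 x 90 x 6 mm with an upright round tube, outer diameter 70, inner diameter 54, rim 66 mm above the bench. Origin: centre of the underside.
- stand_floor (a point): centre of the stand's floor inside the tube, 6 mm above the bench, where the key's foot stands.
- tool_pot: bystander, fixed: grey open plastic box 85 x 85 x 55 mm high with one divider; it and the key stand swap places between starts. Origin: centre of the underside.
- loupe: bystander, loose: small black loupe, diameter 38, 40 mm high. Origin: underside centre.
- wipe_jar: bystander, loose: amber glass jar with white cap, diameter 56, 75 mm high. Origin: underside centre.
- eyepiece: bystander, loose: black microscope eyepiece, diameter 38, 58 mm high. Origin: underside centre.
- caliper: bystander, loose: caliper lying flat, 200 mm long along its x, 10 mm high. Origin: underside, by the slide.
- gauge_weight: bystander, loose: brass knobbed weight, diameter 42, 50 mm high. Origin: underside centre.

How it is judged (in metres and radians):
On the way, in this order (a step that is already met when the one before it is completed fails the run):
1. all loose cups present are nested upright in the stack on the base cup and let go (horizontal distance between each of cup0, cup1, cup2, cup3 and base_cup below 0.006 m and angle between each of cup0, cup1, cup2, cup3's own z axis and vertical below 0.1 rad and height (world z) of each of cup0, cup1, cup2, cup3 below 0.118 m and contact force between the fingers and cup0 below 0.3 N and contact force between the fingers and cup1 below 0.3 N and contact force between the fingers and cup2 below 0.3 N and contact force between the fingers and cup3 below 0.3 N and horizontal distance between base_cup and seat below 0.006 m and angle between base_cup's own z axis and vertical below 0.08 rad and height (world z) of base_cup below 0.018 m), for 0.3 s.
2. the socket key is fully down on the clamp nut in the bore (horizontal distance between key_foot and nut_centre below 0.005 m and z of key_foot in the frame of nut_centre below 0.006 m and angle between key's own z axis and vertical below 0.1 rad), for 0.2 s.
3. with the key on it, the nut is turned clockwise to its stop (all of step 2 and value of joint clamp_nut above 4.3 rad), for 0.2 s.
At the end, for the whole second after the job is handed in: every loose cup present is nested upright (within 0.1 rad) and concentric (within 6 mm) in one stack on the base cup in the seat, the clamp nut is beyond 4.3 rad (stop at 4.5), the key stands in its stand (foot within 10 mm of its centre and 6 mm of its floor), and all is released and at rest (all of step 1 and value of joint clamp_nut above 4.3 rad and horizontal distance between key_foot and stand_floor below 0.01 m and z of key_foot in the frame of stand_floor below 0.006 m and angle between key's own z axis and vertical below 0.15 rad and linear speed of each of key, base_cup, cup0, cup1, cup2, cup3 below 0.02 m/s); the robot touches nothing.
It fails at once if a bystander on the bench is shifted by more than 50 mm or tipped over (distance of any of loupe, wipe_jar, eyepiece, caliper, gauge_weight from where it was at the start of the episode above 0.05 m or angle between any of loupe, wipe_jar, eyepiece, caliper, gauge_weight's own z axis and vertical above 0.7 rad).
Of cup0, cup1, cup2, cup3 only 2 to 4 are there at a start; the rules pass over those that are not, and their reading is None.
At some moment in a run one of cup0, cup1, cup2, cup3 may be knocked a few centimetres aside while the robot is not near it.
It also fails if it takes over 210 s, if anything falls off the work surface, if the arm or the gripper's body presses on something with over 40 N, if the wrist force passes 120 N, or if a joint passes its speed limit or range.

## Working session

There is one attempt and no reset: what is moved stays moved. The work goes in short steps, Python scripts to look and compute and a tool call to move; the robot and the scene stay as the last step left them, time stands still between calls to the robot, and variables do not carry over. Pictures are saved under pics/ and viewed, at most 14 in all, crops included, and the job is handed in when it is done.

Besides the shell and the picture viewer there is one more tool, called after "Emit:" as name(argument=value, ...), one argument or row to a line, values as JSON. jog_arm: Moves the arm, as the interface text tells. Its arguments: {"type":"object","properties":{"delta_pos":{"type":"array"},"turn":{"type":"array"},"grip":{"type":"array"}},"required":["delta_pos","turn","grip"]}

```bash
mkdir -p pics; ls
cat > h.py <<'E'
from rig import *
import numpy as np, cv2, pickle
def snap(n,f=None):
    c=capture(n); pickle.dump(c,open(f'pics/{f or n}.pkl','wb')); cv2.imwrite(f'pics/{f or n}.png',c['color']); return c
def load(f): return pickle.load(open(f'pics/{f}.pkl','rb'))
def K(c):
    h=c['color'].shape[0]; f=h/2/np.tan(np.radians(c['fovy'])/2)
    return np.array([[f,0,c['cx']],[0,f,c['cy']],[0,0,1.]]), np.array([c['k1'],0,0,0.])
def RT(c):
    M=np.diag([1,-1,-1,1.])@np.array(c['camera_from_world']); return M[:3,:3],M[:3,3]
def proj(c,P):
    k,d=K(c); R,t=RT(c); return cv2.projectPoints(np.array(P,float).reshape(-1,1,3),cv2.Rodrigues(R)[0],t,k,d)[0][:,0]
def unproj(c,uv,z):
    k,d=K(c); R,t=RT(c); p=cv2.undistortPoints(np.array(uv,float).reshape(-1,1,2),k,d)[:,0]
    r=np.c_[p,np.ones(len(p))]@R; o=-R.T@t
    return o+r*((z-o[2])/r[:,2])[:,None]
E
python3 - <<'E'
from h import *
a=snap('scene');b=snap('side');snap('wrist')
for c in(a,b): 
    R,t=RT(c);print(-R.T@t,R[2],c['fovy'],c['k1'])
s=read_state();print(s['time_s'],s['position'],s['tcp_rot'],s['force'],s['opening'])
E
```

```text
pics
[1.09504958 0.26969671 0.63983872] [-0.65313976 -0.35131243 -0.67081147] 53.37043730687551 0.04459110034371
[ 0.28324413 -1.08229958  0.84368958] [ 0.19156575  0.77978298 -0.59602103] 43.973330797835416 0.06825895981886418
0.15 [6.24414709e-01 1.19152355e-04 2.21765766e-01] [[ 3.79815125e-05  9.99998507e-01 -1.72777794e-03]
 [ 9.99999953e-01 -3.74566474e-05  3.03811767e-04]
 [ 3.03746597e-04 -1.72778940e-03 -9.99998461e-01]] [-0.10757297  0.65760125  0.13198977] 1.0009940297333368
```

View pics/scene.png

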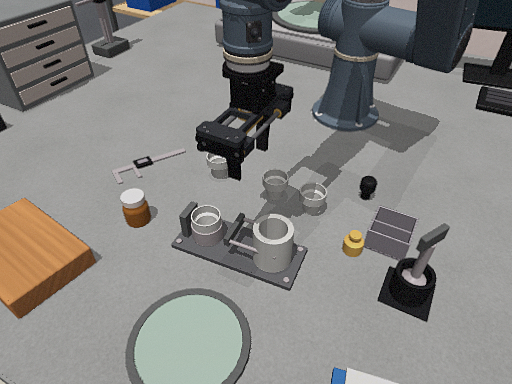

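View pics/side.png

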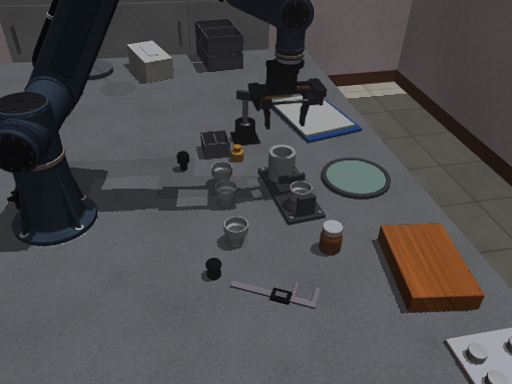

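View pics/wrist.png

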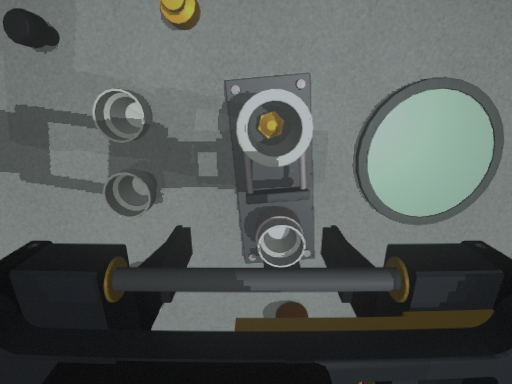

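Scene and side images show three loose cups: scene (217,163), (275,183) and (313,198); side (236,232), (227,195) and (222,173). The base cup is at scene (206,222), the bore at (273,232), and the key in its stand at (412,285). In the wrist image, the carrier's y axis points roughly up. Next I'll fit projected circles to the edges.

```bash
cat >> h.py <<'E'
from scipy.optimize import minimize
A=np.linspace(0,2*np.pi,120,endpoint=False)
def grad(c,s=1.0):
    g=cv2.GaussianBlur(cv2.cvtColor(c['color'],cv2.COLOR_BGR2GRAY).astype(np.float32),(0,0),s)
    return np.minimum(np.hypot(cv2.Sobel(g,-1,1,0),cv2.Sobel(g,-1,0,1)),120)
def circ(p,z,r): return np.c_[p[0]+r*np.cos(A),p[1]+r*np.sin(A),np.full(A.size,z)]
def fit(cs,seed,circles,rng=.02):
    gs=[grad(c) for c in cs]
    def sc(p):
        v=0
        for c,g in zip(cs,gs):
            for z,r in circles:
                uv=proj(c,circ(p,z,r)).astype(np.float32)
                v+=cv2.remap(g,uv[:,0],uv[:,1],cv2.INTER_LINEAR).mean()
        return v/len(cs)/len(circles)
    best=np.array(seed[:2],float)
    for st in(.002,.0005):
        w=rng if st==.002 else .0025
        G=[best+[dx,dy] for dx in np.arange(-w,w+1e-9,st) for dy in np.arange(-w,w+1e-9,st)]
        best=max(G,key=sc)
    return best.round(4),round(float(sc(best)),1)
def cupc(z): return [(z,.0313),(z,.0282)]
E
python3 - <<'E'
from h import *
S,D,W=load('scene'),load('side'),load('wrist')
def go(n,seeds,circles,z):
    for nm,c,uv in seeds:
        s=unproj(c,[uv],z)[0]; print(n,nm,'seed',s.round(3),'fit',*fit([c],s,circles))
go('A',[('D',D,(236,225)),('S',S,(217,158))],cupc(.06),.06)
go('B',[('D',D,(226,188)),('S',S,(275,177)),('W',W,(130,194))],cupc(.06),.06)
go('C',[('D',D,(222,168)),('S',S,(313,190)),('W',W,(122,115))],cupc(.06),.06)
go('base',[('D',D,(301,188)),('S',S,(206,213)),('W',W,(281,241))],cupc(.074),.074)
go('bore',[('D',D,(282,155)),('S',S,(273,230)),('W',W,(275,126))],[(.1,.04),(.1,.028)],.1)
go('stand',[('D',D,(245,125)),('S',S,(413,280))],[(.066,.035),(.066,.027)],.066)
for nm,c,uv,z in [('loupe',S,(368,193),0),('weight',S,(354,252),0),('pot',S,(391,237),.03),('jar',S,(137,220),0),('eyepiece',D,(214,275),0),('cal',D,(281,297),0),('calL',D,(232,286),0),('calR',D,(317,300),0),('keytop',S,(432,237),.17),('keytop',D,(243,95),.17)]:
    print(nm,unproj(c,[uv],z)[0].round(3))
for n in('scene','side'):
    c=load(n)['color']; 
im=np.vstack([cv2.resize(S['color'][195:325,360:470],None,fx=4,fy=4),]); cv2.imwrite('pics/k1.png',im)
E
```

```text
A D seed [ 0.453 -0.191  0.06 ] fit [ 0.4532 -0.19  ] 88.0
A S seed [ 0.466 -0.182  0.06 ] fit [ 0.4806 -0.1727] 85.0
B D seed [ 0.456 -0.031  0.06 ] fit [ 0.4574 -0.0267] 40.4
B S seed [ 0.462 -0.022  0.06 ] fit [ 0.4617 -0.0213] 87.9
B W seed [ 0.464 -0.02   0.06 ] fit [ 0.4608 -0.0221] 77.2
C D seed [0.462 0.069 0.06 ] fit [0.4607 0.0718] 74.0
C S seed [0.461 0.075 0.06 ] fit [0.4664 0.0756] 90.5
C W seed [0.468 0.076 0.06 ] fit [0.4637 0.0751] 84.9
base D seed [ 0.654 -0.09   0.074] fit [ 0.6515 -0.0832] 88.3
base S seed [ 0.651 -0.088  0.074] fit [ 0.6599 -0.0853] 103.5
base W seed [ 0.655 -0.078  0.074] fit [ 0.6553 -0.0854] 107.8
bore D seed [0.635 0.043 0.1  ] fit [0.6419 0.0641] 99.5
bore S seed [0.648 0.065 0.1  ] fit [0.6443 0.0633] 114.6
bore W seed [0.643 0.065 0.1  ] fit [0.6419 0.0625] 110.3
stand D seed [0.579 0.299 0.066] fit [0.5862 0.3219] 82.7
stand S seed [0.605 0.324 0.066] fit [0.5824 0.3247] 88.4
loupe [0.339 0.178 0.   ]
weight [0.537 0.206 0.   ]
pot [0.487 0.264 0.03 ]
jar [ 0.689 -0.26   0.   ]
eyepiece [ 0.38 -0.29  0.  ]
cal [ 0.519 -0.389  0.   ]
calL [ 0.416 -0.333  0.   ]
calR [ 0.597 -0.414  0.   ]
keytop [0.594 0.323 0.17 ]
keytop [0.574 0.31  0.17 ]
```

View pics/k1.png

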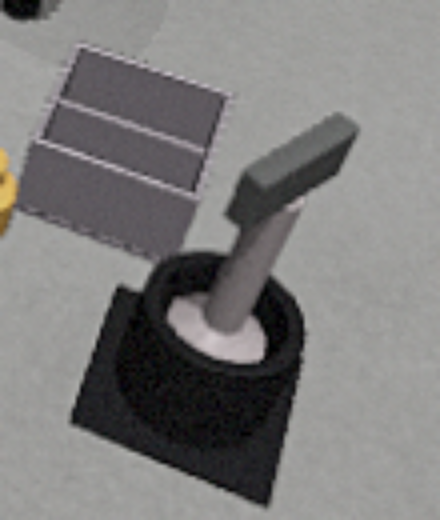

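Fits agree to a few mm: cup B (0.461, -0.022), cup C (0.464, 0.075), cup A about (0.455, -0.19), base (0.655, -0.085), bore (0.643, 0.063), carrier yaw about 5°. I'll move above cup C.

Emit:
jog_arm(
  delta_pos=[
    [-5.4,2.5,0],
    [-10.8,5,0],
    [-16.1,7.5,-3],
    [-16.1,7.5,-7],
    [-16.1,7.5,-8],
    [-16.1,7.5,-8],
    [-16.1,7.5,-8],
  ],
  turn=[0,0,0,0,0,0,0],
  grip=[0,0,0,0,0,0,0],
)

```text
time_s: 1.02
position: [0.4659, 0.0746, 0.1435]
tcp_rot: [[0.001, 1.0, 0.003], [1.0, -0.001, -0.0], [-0.0, 0.003, -1.0]]
force: [0.2, -0.6, 0.2]
opening: 0.998
grasp_force: 0.0
```

Run:
```python
from h import *
W=snap('wrist','w2');S=snap('scene','s2');D=snap('side','d2')
R,t=RT(W);p=np.array(read_state()['position']);print(p,-R.T@t-p,R[2],proj(W,[p]))
for n,s in dict(C=(.4637,.0751),B=(.461,-.022),A=(.455,-.19)).items():
    for nm,c in dict(W=W,S=S,D=D).items(): print(n,nm,proj(c,[[*s,.06]])[0].round(),*fit([c],s,cupc(.06)))
for nm,c in dict(W=W,S=S,D=D).items(): print('base',nm,*fit([c],(.655,-.085),cupc(.074)))
```

```text
[0.46513642 0.07474171 0.14341403] [-0.00034771  0.08395487  0.16126948] [ 0.00343695 -0.30672756 -0.95179115] [[255.82028433 239.6663101 ]]
C W [254. 198.] [0.4627 0.0756] 71.4
C S [313. 191.] [0.4602 0.0746] 71.8
C D [222. 167.] [0.4672 0.0976] 68.2
B W [252. 284.] [ 0.4585 -0.0215] 76.6
B S [275. 177.] [ 0.4625 -0.0205] 96.8
B D [227. 186.] [ 0.454  -0.0245] 74.5
A W [248. 394.] [ 0.4325 -0.1675] 2.5
A S [217. 155.] [ 0.459 -0.183] 95.9
A D [237. 225.] [ 0.4535 -0.19  ] 86.7
base W [ 0.636 -0.1  ] 17.1
base S [ 0.66   -0.0855] 103.1
base D [ 0.6515 -0.083 ] 88.1
```

View pics/w2.png

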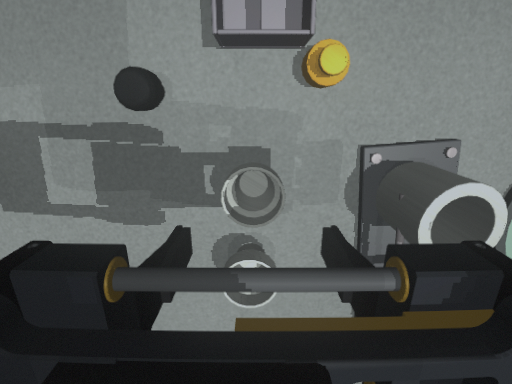

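Cup C is at (252,195) in this wrist image, so at (0.463, 0.0755), right under the tool. I'll descend and grip.

Emit:
jog_arm(
  delta_pos=[
    [-0.1,0.05,-4],
    [-0.1,0.05,-8],
    [-0.1,0.05,-10.5],
    [-0.1,0.05,-10.5],
    [-0.1,0.05,-10.5],
    [-0.1,0.05,-10.5],
    [-0.1,0.05,-10.5],
    [-0.1,0.05,-10.5],
    [-0.1,0.05,-10.5],
    [-0.1,0.05,-10.5],
    [-0.1,0.05,-10.5],
  ],
  turn=[0,0,0,0,0,0,0,0,0,0,0],
  grip=[0,0,0,0,0,0.6,0.6,0.6,0.6,0.6,0.6],
)

```text
time_s: 2.55
position: [0.4631, 0.0755, 0.038]
tcp_rot: [[-0.0, 1.0, 0.001], [1.0, 0.0, -0.0], [-0.0, 0.001, -1.0]]
force: [-0.1, -0.9, 5.9]
opening: 0.715
grasp_force: 30.4
```

Emit:
jog_arm(
  delta_pos=[
    [0,0,5],
    [0,0,10],
    [2,-2,15],
    [6,-5,15.2],
    [10,-9,15.2],
    [14,-13,15.2],
    [19.2,-16.1,15.2],
    [19.2,-16.1,15.2],
    [19.2,-16.1,12],
    [19.2,-16.1,12],
    [19.2,-16.1,12],
  ],
  turn=[0,0,0,0,0,0,0,0,0,0,0],
  grip=[0.6,0.6,0.6,0.6,0.6,0.6,0.6,0.6,0.6,0.6,0.6],
)

```text
time_s: 3.92
position: [0.6546, -0.0849, 0.1578]
tcp_rot: [[-0.0, 1.0, -0.0], [1.0, 0.0, 0.0], [0.0, -0.0, -1.0]]
force: [0.0, -0.1, -0.8]
opening: 0.713
grasp_force: 30.4
```

Run:
```python
from h import *
W=snap('wrist','w3');S=snap('scene','s3');D=snap('side','d3')
p=np.array(read_state()['position']);print(p)
for nm,c in dict(W=W,S=S,D=D).items():
  print('held',nm,*fit([c],p,cupc(p[2]+.022),.01),'base',*fit([c],(.655,-.085),cupc(.074),.01))
u=np.hstack([cv2.resize(S['color'][130:280,150:300],(400,400)),cv2.resize(D['color'][100:250,230:380],(400,400))]);cv2.imwrite('pics/v3.png',u)
```

```text
[ 0.65557637 -0.08535621  0.15896093]
held W [ 0.6541 -0.0854] 63.0 base [ 0.6555 -0.087 ] 55.6
held S [ 0.6521 -0.0789] 76.2 base [ 0.658  -0.0865] 74.1
held D [ 0.6556 -0.0854] 71.7 base [ 0.6545 -0.084 ] 57.5
```

View pics/v3.png

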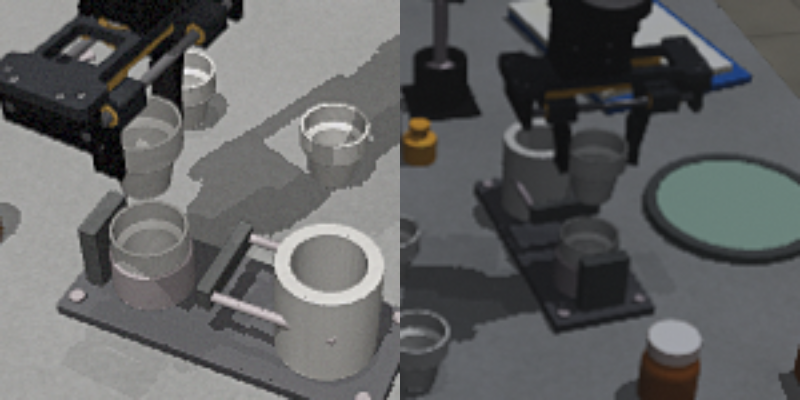

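The crops show the held cup centred above the base cup, with cups A and B still in place. Lowering now.

Emit:
jog_arm(
  delta_pos=[
    [0,0,-3],
    [0,0,-5],
    [0,0,-6],
    [0,0,-7],
    [0,0,-7.6],
    [0,0,-8],
    [0,0,-8.1],
    [0,0,-8.1],
  ],
  turn=[0,0,0,0,0,0,0,0],
  grip=[0.6,0.6,0.6,0.6,0.6,0.6,0.6,0.6],
)

```text
time_s: 5.08
position: [0.6554, -0.0856, 0.0769]
tcp_rot: [[0.0, 1.0, 0.001], [1.0, -0.0, -0.0], [-0.0, 0.001, -1.0]]
force: [0.3, 0.7, -2.2]
opening: 0.713
grasp_force: 30.4
```

Emit:
jog_arm(
  delta_pos=[
    [0,0,-0.1],
    [0,0,-0.1],
    [0,0,-0.1],
    [0,0,-0.1],
    [0,0,3],
    [0,0,7],
    [-4,1,8],
    [-9,3,7.5],
    [-14,5,7],
    [-19.4,6.3,6.5],
    [-19.4,6.3,6.5],
    [-19.4,6.3,6.5],
  ],
  turn=[0,0,0,0,0,0,0,0,0,0,0,0],
  grip=[0.6,0,0,0,0,0,0,0,0,0,0,0],
)

```text
time_s: 6.58
position: [0.4623, -0.0228, 0.1421]
tcp_rot: [[0.0, 1.0, 0.003], [1.0, -0.0, -0.001], [-0.001, 0.003, -1.0]]
force: [0.5, -0.4, -0.7]
opening: 1.004
grasp_force: 0.0
```

Run:
```python
from h import *
W=snap('wrist','w4');S=snap('scene','s4');D=snap('side','d4')
p=np.array(read_state()['position']);print(p)
for nm,c in dict(W=W,S=S,D=D).items():
  print(nm,'B',*fit([c],(.461,-.022),cupc(.06)),'A',*fit([c],(.455,-.19),cupc(.06)),'C1',*fit([c],(.655,-.085),cupc(.098),.015))
```

```text
[ 0.4631945  -0.0232249   0.14193225]
W B [ 0.4585 -0.02  ] 72.0 A [ 0.455 -0.186] 45.2 C1 [ 0.649 -0.076] 25.2
S B [ 0.461 -0.023] 85.4 A [ 0.459 -0.183] 96.4 C1 [ 0.659 -0.084] 102.8
D B [ 0.459 -0.023] 63.0 A [ 0.4535 -0.19  ] 87.9 C1 [ 0.65  -0.086] 84.9
```

Emit:
jog_arm(
  delta_pos=[
    [-0.1,0.05,-4],
    [-0.1,0.05,-8],
    [-0.1,0.05,-10.3],
    [-0.1,0.05,-10.3],
    [-0.1,0.05,-10.3],
    [-0.1,0.05,-10.3],
    [-0.1,0.05,-10.3],
    [-0.1,0.05,-10.3],
    [-0.1,0.05,-10.3],
    [-0.1,0.05,-10.3],
  ],
  turn=[0,0,0,0,0,0,0,0,0,0],
  grip=[0,0,0,0,0,0.6,0.6,0.6,0.6,0.6],
)

```text
time_s: 7.98
position: [0.46, -0.022, 0.039]
tcp_rot: [[-0.0, 1.0, 0.0], [1.0, 0.0, -0.0], [-0.0, 0.0, -1.0]]
force: [-0.6, -0.1, 6.4]
opening: 0.707
grasp_force: 30.0
```

Emit:
jog_arm(
  delta_pos=[
    [0,0,5],
    [0,0,10],
    [2,-1,15],
    [7,-2,15.2],
    [12,-4,15.2],
    [17,-6,15.2],
    [19.5,-6.35,15.2],
    [19.5,-6.35,15.2],
    [19.5,-6.35,13.5],
    [19.5,-6.35,13.5],
    [19.5,-6.35,13.5],
  ],
  turn=[0,0,0,0,0,0,0,0,0,0,0],
  grip=[0.6,0.6,0.6,0.6,0.6,0.6,0.6,0.6,0.6,0.6,0.6],
)

```text
time_s: 9.35
position: [0.654, -0.0851, 0.1732]
tcp_rot: [[-0.0, 1.0, -0.001], [1.0, 0.0, 0.0], [0.0, -0.001, -1.0]]
force: [0.4, 0.0, 0.1]
opening: 0.702
grasp_force: 30.0
```

Run:
```python
from h import *
W=snap('wrist','w5');S=snap('scene','s5');D=snap('side','d5')
p=np.array(read_state()['position']);print(p)
for nm,c in dict(W=W,S=S,D=D).items():
  print(nm,'held',*fit([c],p,cupc(p[2]+.022),.01),'C1',*fit([c],(.655,-.085),cupc(.098),.01),'A',*fit([c],(.455,-.19),cupc(.06)))
```

```text
[ 0.65498784 -0.08543033  0.17409124]
W held [ 0.6535 -0.0854] 60.2 C1 [ 0.655  -0.0865] 59.3 A [ 0.465 -0.177] 28.1
S held [ 0.6525 -0.0829] 72.6 C1 [ 0.6575 -0.084 ] 66.8 A [ 0.4575 -0.189 ] 98.6
D held [ 0.658  -0.0769] 69.2 C1 [ 0.653  -0.0845] 46.7 A [ 0.455 -0.19 ] 81.0
```

Emit:
jog_arm(
  delta_pos=[
    [0,0,-3],
    [0,0,-4.5],
    [0,0,-5.5],
    [0,0,-6.3],
    [0,0,-6.9],
    [0,0,-7.2],
    [0,0,-7.3],
    [0,0,-7.3],
  ],
  turn=[0,0,0,0,0,0,0,0],
  grip=[0.6,0.6,0.6,0.6,0.6,0.6,0.6,0.6],
)

```text
time_s: 10.5
position: [0.6552, -0.0855, 0.1011]
tcp_rot: [[-0.0, 1.0, 0.001], [1.0, 0.0, -0.0], [-0.0, 0.001, -1.0]]
force: [0.2, 0.0, 1.2]
opening: 0.702
grasp_force: 30.0
```

Emit:
jog_arm(
  delta_pos=[
    [0,0,-0.1],
    [0,0,-0.1],
    [0,0,-0.1],
    [0,0,-0.1],
    [0,0,3],
    [0,0,7],
    [-4,-2,7],
    [-9,-4,6.5],
    [-14,-7,6],
    [-19.9,-10.4,4.3],
    [-19.9,-10.4,4.3],
    [-19.9,-10.4,4.3],
  ],
  turn=[0,0,0,0,0,0,0,0,0,0,0,0],
  grip=[0.6,0,0,0,0,0,0,0,0,0,0,0],
)

```text
time_s: 12.0
position: [0.4565, -0.1901, 0.1437]
tcp_rot: [[0.002, 1.0, 0.001], [1.0, -0.002, -0.0], [-0.0, 0.001, -1.0]]
force: [0.6, 0.3, 0.8]
opening: 1.003
grasp_force: 0.0
```

Run:
```python
from h import *
W=snap('wrist','w6');S=snap('scene','s6');D=snap('side','d6')
p=np.array(read_state()['position']);print(p)
for nm,c in dict(W=W,S=S,D=D).items():
  print(nm,'A',*fit([c],(.456,-.19),cupc(.06)),'C2',*fit([c],(.655,-.085),cupc(.122),.015))
```

```text
[ 0.45781848 -0.18948751  0.14396125]
W A [ 0.4545 -0.1835] 69.8 C2 [ 0.6375 -0.102 ] 10.2
S A [ 0.459 -0.185] 87.1 C2 [ 0.658 -0.083] 96.1
D A [ 0.4545 -0.1865] 67.8 C2 [ 0.6495 -0.088 ] 87.9
```

View pics/s6.png

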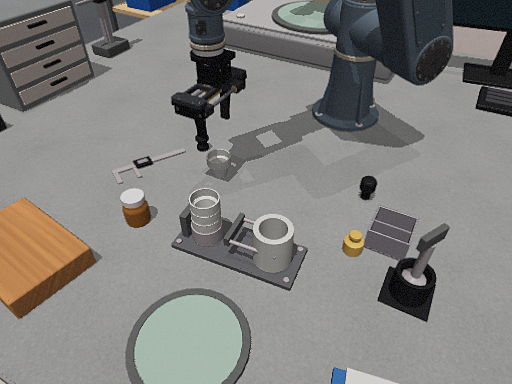

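The stack of three is at (205,215) and only cup A is left, at (219,163). No fourth cup is visible. A sits at about y = -0.185.

Emit:
jog_arm(
  delta_pos=[
    [0,0.45,-4],
    [0,0.45,-8],
    [0,0.45,-10.5],
    [0,0.45,-10.5],
    [0,0.45,-10.5],
    [0,0.45,-10.5],
    [0,0.45,-10.5],
    [0,0.45,-10.5],
    [0,0.45,-10.5],
    [0,0.45,-10.5],
  ],
  turn=[0,0,0,0,0,0,0,0,0,0],
  grip=[0,0,0,0,0,0.6,0.6,0.6,0.6,0.6],
)

```text
time_s: 13.4
position: [0.456, -0.1851, 0.039]
tcp_rot: [[0.0, 1.0, 0.0], [1.0, -0.0, -0.0], [-0.0, 0.0, -1.0]]
force: [-0.7, 0.6, 6.7]
opening: 0.706
grasp_force: 30.0
```

Emit:
jog_arm(
  delta_pos=[
    [0,0,5],
    [0,0,10],
    [0,0,15],
    [4,2,16.7],
    [9,4.5,16.7],
    [14,7,16.7],
    [18,9,16.7],
    [19.9,9.95,16.7],
    [19.9,9.95,15.7],
    [19.9,9.95,15.7],
    [19.9,9.95,15.7],
  ],
  turn=[0,0,0,0,0,0,0,0,0,0,0],
  grip=[0.6,0.6,0.6,0.6,0.6,0.6,0.6,0.6,0.6,0.6,0.6],
)

```text
time_s: 14.78
position: [0.6536, -0.0861, 0.1951]
tcp_rot: [[0.001, 1.0, -0.002], [1.0, -0.001, 0.0], [0.0, -0.002, -1.0]]
force: [0.0, -0.1, 0.0]
opening: 0.702
grasp_force: 30.0
```

Run:
```python
from h import *
W=snap('wrist','w7');S=snap('scene','s7');D=snap('side','d7')
p=np.array(read_state()['position']);print(p)
for nm,c in dict(W=W,S=S,D=D).items():
  print(nm,'held',*fit([c],p,cupc(p[2]+.022),.01),'C2',*fit([c],(.655,-.085),cupc(.122),.01))
u=np.hstack([cv2.resize(S['color'][110:260,130:280],(400,400)),cv2.resize(W['color'][150:350,150:350],(400,400))]);cv2.imwrite('pics/v7.png',u)
```

```text
[ 0.65455512 -0.08608335  0.19593497]
W held [ 0.6541 -0.0841] 56.7 C2 [ 0.6545 -0.0865] 57.4
S held [ 0.6541 -0.0826] 74.3 C2 [ 0.657 -0.084] 74.8
D held [ 0.6586 -0.0736] 72.9 C2 [ 0.6535 -0.0885] 49.5
```

View pics/v7.png

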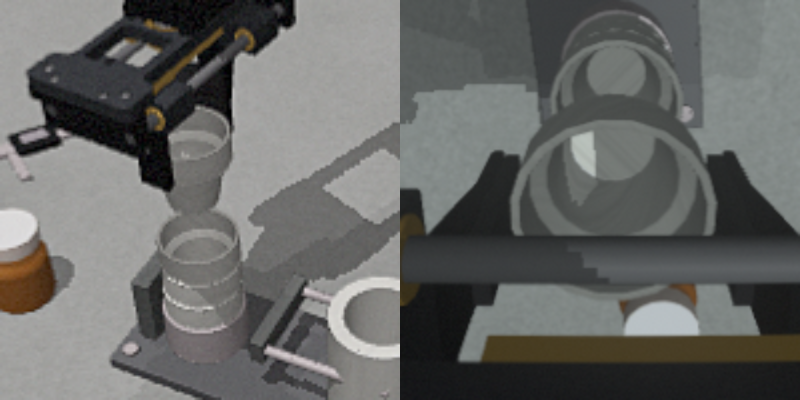

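The held cup is just above the stack, about 1 mm high in y; I'll correct that while lowering.

Emit:
jog_arm(
  delta_pos=[
    [0,-0.1,-2],
    [0,-0.1,-4],
    [0,-0.1,-5.2],
    [0,-0.1,-6.1],
    [0,-0.1,-6.7],
    [0,-0.1,-7],
    [0,-0.1,-7.1],
    [0,-0.1,-7.1],
  ],
  turn=[0,0,0,0,0,0,0,0],
  grip=[0.6,0.6,0.6,0.6,0.6,0.6,0.6,0.6],
)

```text
time_s: 15.92
position: [0.6553, -0.0861, 0.1252]
tcp_rot: [[-0.0, 1.0, 0.001], [1.0, 0.0, 0.0], [0.0, 0.001, -1.0]]
force: [0.6, 2.2, 1.8]
opening: 0.707
grasp_force: 30.0
```

Emit:
jog_arm(
  delta_pos=[
    [0,0,-0.1],
    [0,0,-0.1],
    [0,0,-0.1],
    [0,0,-0.1],
    [0,0,3],
    [0,0,8],
    [0,0,13],
    [-1,6,13.6],
    [-2,12,13.6],
    [-3,18,13.6],
    [-4,24,13.6],
    [-5,30,13.6],
  ],
  turn=[0,0,0,0,0,0,0,0,0,0,0,0],
  grip=[0.6,0,0,0,0,0,0,0,0,0,0,0],
)

```text
time_s: 17.42
position: [0.6046, 0.2151, 0.2605]
tcp_rot: [[0.0, 1.0, 0.0], [1.0, -0.0, -0.0], [-0.0, 0.0, -1.0]]
force: [0.2, -0.1, -0.6]
opening: 1.0
grasp_force: 0.0
```

Emit:
jog_arm(
  delta_pos=[
    [-2,5.5,0],
    [-2,5.5,0],
    [-2,5.5,0],
  ],
  turn=[0,0,0],
  grip=[0,0,0],
)

```text
time_s: 17.8
position: [0.5851, 0.2682, 0.2603]
tcp_rot: [[-0.001, 1.0, 0.0], [1.0, 0.001, -0.001], [-0.001, 0.0, -1.0]]
force: [0.1, 0.5, 0.2]
opening: 1.003
grasp_force: 0.0
```

Run:
```python
from h import *
W=snap('wrist','w8');S=snap('scene','s8');D=snap('side','d8')
p=np.array(read_state()['position']);print(p)
for nm,c in dict(S=S,D=D).items():
  print(nm,*[fit([c],(.655,-.085),[(z,.0313)],.01) for z in(.074,.098,.122,.146)])
print(*[(uv.round()) for uv in proj(W,[[.585,.323,.066],[.585,.323,.176]])])
u=np.hstack([cv2.resize(S['color'][150:270,160:280],(400,400)),cv2.resize(D['color'][100:220,250:370],(400,400))]);cv2.imwrite('pics/v8.png',u)
```

```text
[0.58573688 0.26688965 0.2604482 ]
S (array([ 0.6575, -0.084 ]), 77.7) (array([ 0.6565, -0.0835]), 78.7) (array([ 0.653 , -0.0895]), 96.5) (array([ 0.6565, -0.083 ]), 87.6)
D (array([ 0.652 , -0.0905]), 31.0) (array([ 0.6565, -0.078 ]), 37.7) (array([ 0.6575, -0.0815]), 55.4) (array([ 0.65  , -0.0895]), 76.9)
[256. 130.] [257. 141.]
```

View pics/w8.png

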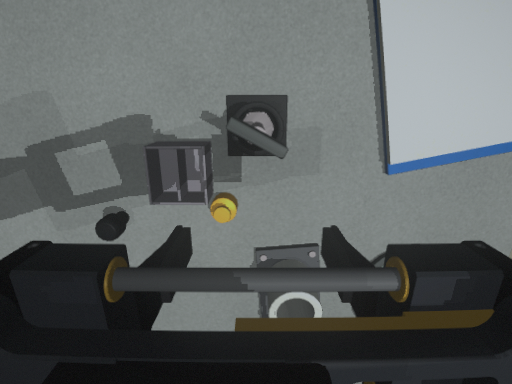

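View pics/v8.png

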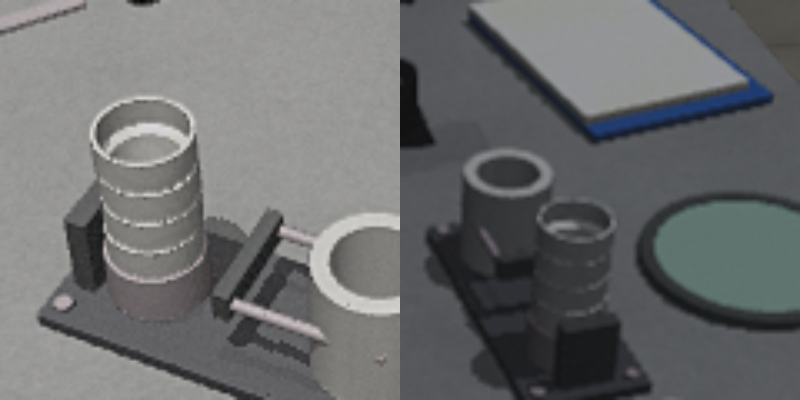

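The stack of four stands straight in both crops. In the wrist image, the key grip runs from (230,122) to (287,155) and the stand plate is centred at (257,126). I'll fit the key pose and look into the bore for the nut angle.

Emit:
jog_arm(
  delta_pos=[
    [1,-5,0],
    [2,-10,0],
    [3,-15,0],
    [4,-20,0],
    [5,-25,0],
    [5.8,-28.8,-4],
    [5.8,-28.8,-7],
    [5.8,-28.8,-7],
    [5.8,-28.8,-7],
  ],
  turn=[0,0,0,0,0,0,0,0,0],
  grip=[0,0,0,0,0,0,0,0,0],
)

```text
time_s: 19.08
position: [0.6437, -0.0202, 0.1917]
tcp_rot: [[0.001, 1.0, 0.002], [1.0, -0.001, -0.0], [-0.0, 0.002, -1.0]]
force: [-0.8, 0.5, 1.1]
opening: 1.003
grasp_force: 0.0
```

Run:
```python
from h import *
W=load('w8');g=grad(W)
print('stand',fit([W],(.585,.323),[(.066,.035),(.066,.027)]))
def rect(x,y,a,z=.176,L=.06,T=.012):
    s=np.linspace(-.5,.5,25); q=np.r_[np.c_[s*L,0*s+T/2],np.c_[s*L,0*s-T/2],np.c_[0*s[:8]+L/2,s[::3][:8]*T],np.c_[0*s[:8]-L/2,s[::3][:8]*T]]
    c,n=np.cos(a),np.sin(a); return np.c_[x+c*q[:,0]-n*q[:,1],y+n*q[:,0]+c*q[:,1],np.full(len(q),z)]
def sc(p):
    uv=proj(W,rect(*p)).astype(np.float32); return cv2.remap(g,uv[:,0],uv[:,1],cv2.INTER_LINEAR).mean()
ps=[(x,y,np.radians(a)) for x in np.arange(.575,.6,.002) for y in np.arange(.31,.336,.002) for a in range(-45,-9,3)]
b=max(ps,key=sc); r=minimize(lambda p:-sc(p),b,method='Nelder-Mead',options=dict(initial_simplex=[b,(b[0]+.001,b[1],b[2]),(b[0],b[1]+.001,b[2]),(b[0],b[1],b[2]+.04)]))
print('key',r.x.round(4),np.degrees(r.x[2]),-r.fun)
W=snap('wrist','w9'); s=read_state(); print(s['position'],s['joint_positions'])
f,_=fit([W],(.643,.063),[(.1,.04),(.1,.028)]); print('bore',f)
u=proj(W,[[*f,.03]])[0];print(u)
x,y=u.astype(int); cr=W['color'][y-50:y+50,x-60:x+60]; cv2.imwrite('pics/v9.png',cv2.resize(cr,None,fx=6,fy=6,interpolation=cv2.INTER_CUBIC)); print(x-60,y-50)
```

```text
stand (array([0.5725, 0.3155]), 48.9)
key [ 0.5858  0.3259 -0.5386] -30.860871384901284 71.60905456542969
[ 0.64404322 -0.01976947  0.19222077] [-1.16783986e+01  3.35471666e+01  8.10111058e+01  1.19314999e-03
  6.52680631e+01 -1.16721609e+01]
bore [0.642 0.062]
[254.59323788 108.47638397]
194 58
```

View pics/v9.png

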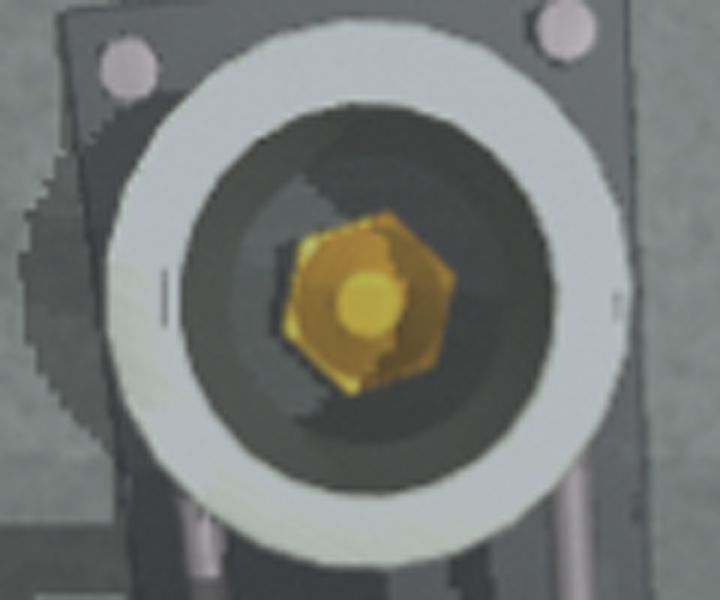

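The nut's corners in the wrist view are at 18.4° mod 60, so its flats face -11.6° and the nut is at about 0.28 rad. The key is at (0.586, 0.326) with yaw -31°. I'll go above the key with a 59° turn.

Emit:
jog_arm(
  delta_pos=[
    [0,0,4.5],
    [-1,5,4.5],
    [-2,10,4.5],
    [-3,15,4.5],
    [-4,20,4.5],
    [-5,25,4.5],
    [-5.4,30,4.5],
    [-5.7,34.5,4.5],
    [-5.7,34.5,4.5],
    [-5.7,34.5,4.5],
  ],
  turn=[0,10,20,30,40,50,59,59,59,59],
  grip=[0,0,0,0,0,0,0,0,0,0],
)

```text
time_s: 20.38
position: [0.5861, 0.3258, 0.2368]
tcp_rot: [[-0.858, 0.514, 0.002], [0.514, 0.858, -0.0], [-0.002, 0.001, -1.0]]
force: [0.0, -1.4, -0.0]
opening: 1.003
grasp_force: 0.0
```

Run:
```python
from h import *
W=load('w8');P=unproj(W,[(226,96),(287,96),(288,156),(229,157)],.006);print(P.round(4),P.mean(0))
W=snap('wrist','w10');s=read_state();print(s['position'],s['joint_positions'],proj(W,[[.5858,.3259,.176]]))
cv2.imwrite('pics/v10.png',W['color'])
```

```text
[[0.5411 0.3671 0.006 ]
 [0.6296 0.3671 0.006 ]
 [0.634  0.2793 0.006 ]
 [0.5429 0.2777 0.006 ]] [0.58691139 0.32281018 0.006     ]
[0.58622707 0.32502131 0.23657738] [ 1.94901706e+01  3.30234434e+01  7.42341467e+01 -3.82448464e-02
  7.26651882e+01 -3.94953692e+01] [[257.10281038 207.68364489]]
```

View pics/v10.png

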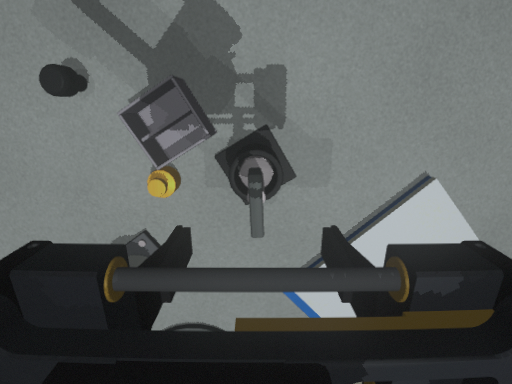

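Run:
```python
from h import *
W=load('w10');g=grad(W)
s=np.linspace(-.5,.5,25)
def sc(p,L=.06,T=.012):
    x,y,a=p; q=np.r_[np.c_[s*L,0*s+T/2],np.c_[s*L,0*s-T/2],np.c_[0*s[:8]+L/2,s[::3][:8]*T],np.c_[0*s[:8]-L/2,s[::3][:8]*T]]
    c,n=np.cos(a),np.sin(a); uv=proj(W,np.c_[x+c*q[:,0]-n*q[:,1],y+n*q[:,0]+c*q[:,1],np.full(len(q),.176)]).astype(np.float32); return cv2.remap(g,uv[:,0],uv[:,1],cv2.INTER_LINEAR).mean()
b=max([(x,y,np.radians(a)) for x in np.arange(.578,.594,.001) for y in np.arange(.318,.334,.001) for a in range(-40,-20,2)],key=sc)
print(b,np.degrees(b[2]),sc(b))
```

```text
(np.float64(0.584), np.float64(0.326), np.float64(-0.5235987755982988)) -29.999999999999996 86.061424
```

The grip fit from above gives (0.585, 0.326) at -30°, so the tool is aligned. Descending to grip the T.

Emit:
jog_arm(
  delta_pos=[
    [-0.1,0,-4],
    [-0.1,0,-7],
    [-0.1,0,-8.6],
    [-0.1,0,-8.6],
    [-0.1,0,-8.6],
    [-0.1,0,-8.6],
    [-0.1,0,-8.6],
    [-0.1,0,-8.6],
    [-0.1,0,-8.6],
    [-0.1,0,-8.6],
    [-0.1,0,-8.6],
    [-0.1,0,-8.6],
  ],
  turn=[0,0,0,0,0,0,0,0,0,0,0,0],
  grip=[0,0,0,0,1,1,1,1,1,1,1,1],
)

```text
time_s: 21.92
position: [0.585, 0.3255, 0.1495]
tcp_rot: [[-0.857, 0.515, -0.0], [0.515, 0.857, -0.0], [0.0, -0.0, -1.0]]
force: [0.2, -0.6, 0.3]
opening: 0.176
grasp_force: 0.0
```

Emit:
jog_arm(
  delta_pos=[
    [0,0,0],
    [0,0,0],
    [0,0,0],
    [0,0,0],
    [0,0,2],
    [0,0,5],
    [0,0,8],
    [0,0,11.5],
    [0,0,11.5],
    [0,0,11.5],
  ],
  turn=[0,0,0,0,0,0,0,0,0,0],
  grip=[1,1,1,1,1,1,1,1,1,1],
)

```text
time_s: 23.18
position: [0.5833, 0.325, 0.2621]
tcp_rot: [[-0.857, 0.515, -0.005], [0.515, 0.857, -0.002], [0.003, -0.004, -1.0]]
force: [0.1, -0.3, -5.5]
opening: 0.138
grasp_force: 29.9
```

Run:
```python
from h import *
W=snap('wrist','w11');S=snap('scene','s11');D=snap('side','d11')
s=read_state();print(s['position'],s['force'],s['opening'])
w=W['color'][150:330,150:370]
u=np.hstack([cv2.resize(S['color'][170:300,370:470],(300,390)),cv2.resize(D['color'][40:160,200:290],(290,390))]);u=np.vstack([u,]);cv2.imwrite('pics/v11.png',u)
print('stand',fit([D],(.586,.323),[(.066,.035),(.066,.027)],.01),fit([S],(.586,.323),[(.066,.035),(.066,.027)],.01))
```

```text
[0.5835738  0.32501826 0.26182969] [ 0.30201715 -0.22376719 -4.22049648] 0.1392331100520171
stand (array([0.585, 0.33 ]), 74.4) (array([0.5855, 0.3245]), 63.4)
```

View pics/v11.png

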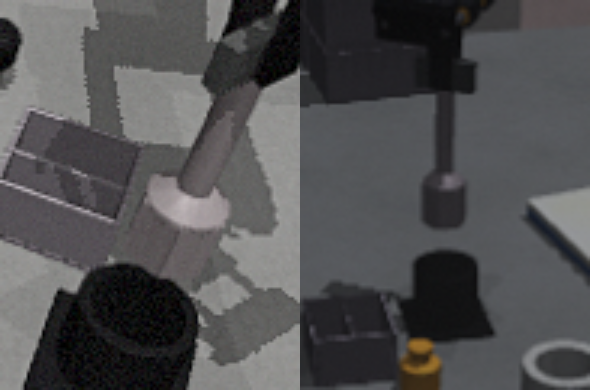

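The key hangs vertically in the gripper, clear of the stand. Moving over the bore with a +79.4° turn to line its flats up with the nut.

Emit:
jog_arm(
  delta_pos=[
    [0,0,0.6],
    [1,-4,0.6],
    [2,-8,0.6],
    [3,-12,0.6],
    [4,-16,0.6],
    [5,-20,0.6],
    [5.5,-24,0.6],
    [5.8,-26.3,0.6],
    [5.8,-26.3,0.6],
    [5.8,-26.3,0.6],
    [5.8,-26.3,0.6],
  ],
  turn=[10,20,30,40,50,60,70,79.4,79.4,79.4,79.4],
  grip=[1,1,1,1,1,1,1,1,1,1,1],
)

```text
time_s: 24.7
position: [0.6426, 0.0637, 0.2701]
tcp_rot: [[-0.664, -0.748, -0.001], [-0.748, 0.664, 0.0], [0.0, 0.001, -1.0]]
force: [0.2, -0.2, -5.5]
opening: 0.132
grasp_force: 30.0
```

Run:
```python
from h import *
W=snap('wrist','w12');S=snap('scene','s12');D=snap('side','d12')
s=read_state();p=s['position'];print(p,s['force'],s['joint_positions'],s['tcp_rot'][1])
z=p[2]-.142
for n,c in(('S',S),('D',D)):
    print(n,'bore',fit([c],(.643,.0627),[(.1,.04),(.1,.028)],.01)); 
    a=proj(c,[[p[0],p[1],z],[p[0],p[1],z+.04],[p[0],p[1],z+.14]]);print(a.round(1))
u=np.hstack([cv2.resize(S['color'][130:280,210:330],(480,600)),cv2.resize(D['color'][70:190,240:304],(320,600))]);cv2.imwrite('pics/v12.png',u)
```

```text
[0.64280342 0.06348417 0.27048976] [ 0.09533214 -0.90148926 -5.51686933] [-4.25795265e+00  2.92531570e+01  7.56924095e+01  6.81601949e-03
  7.50628000e+01 -1.42712332e+02] [-7.48407547e-01  6.63239119e-01  1.25466348e-04]
S bore (array([0.644 , 0.0637]), 92.3)
[[273.9 217.5]
 [274.7 202. ]
 [277.1 157.1]]
D bore (array([0.6405, 0.0627]), 74.0)
[[283.1 142.8]
 [283.9 130.7]
 [286.   98.6]]
```

View pics/v12.png

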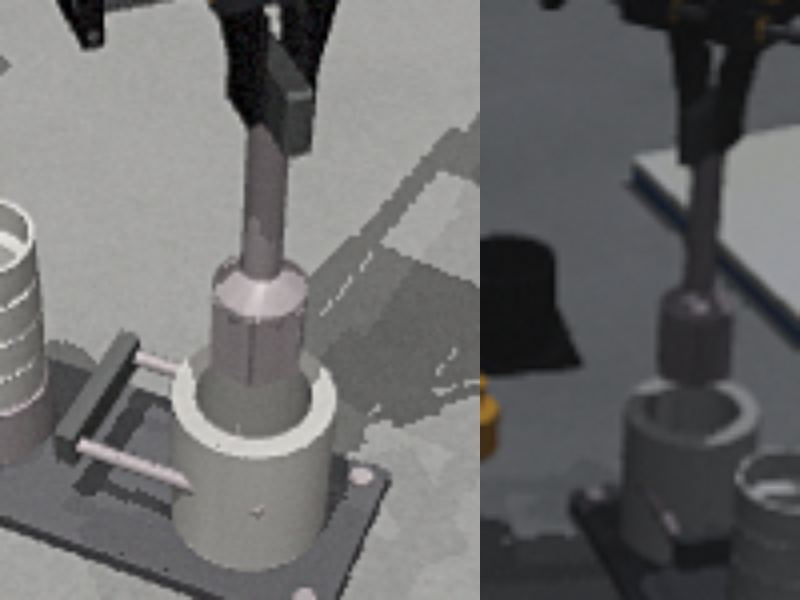

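The key axis projects to (275,202) in scene and (284,131) in side, matching the TCP line over the bore. Lowering onto the nut's cone.

Emit:
jog_arm(
  delta_pos=[
    [0,0,-3],
    [0,0,-6],
    [0,0,-8],
    [0,0,-9],
    [0,0,-9.4],
    [0,0,-9.7],
    [0,0,-9.9],
    [0,0,-10],
    [0,0,-10],
  ],
  turn=[0,0,0,0,0,0,0,0,0],
  grip=[1,1,1,1,1,1,1,1,1],
)

```text
time_s: 25.98
position: [0.6431, 0.0625, 0.1708]
tcp_rot: [[-0.664, -0.748, 0.0], [-0.748, 0.664, -0.0], [-0.0, -0.0, -1.0]]
force: [-0.4, 0.3, -5.8]
opening: 0.138
grasp_force: 30.0
```

No contact yet. Continuing slowly.

Emit:
jog_arm(
  delta_pos=[
    [0,0,-0.2],
    [0,0,-0.4],
    [0,0,-0.6],
    [0,0,-0.8],
    [0,0,-0.8],
  ],
  turn=[0,0,0,0,0],
  grip=[1,1,1,1,1],
)

```text
time_s: 26.6
position: [0.643, 0.0626, 0.1623]
tcp_rot: [[-0.664, -0.748, -0.0], [-0.748, 0.664, 0.0], [-0.0, 0.0, -1.0]]
force: [1.5, 0.7, -5.8]
opening: 0.136
grasp_force: 30.0
```

Emit:
jog_arm(
  delta_pos=[
    [0,0,-0.2],
    [0,0,-0.4],
    [0,0,-0.6],
    [0,0,-0.7],
    [0,0,-0.7],
    [0,0,-0.7],
  ],
  turn=[0,0,0,0,0,0],
  grip=[1,1,1,1,1,1],
)

```text
time_s: 27.35
position: [0.6431, 0.0626, 0.1558]
tcp_rot: [[-0.664, -0.748, 0.0], [-0.748, 0.664, -0.0], [-0.0, -0.0, -1.0]]
force: [0.4, 0.5, -3.4]
opening: 0.134
grasp_force: 30.0
```

The key is seated on the bore floor. Turning clockwise.

Emit:
jog_arm(
  delta_pos=[
    [0,0,0],
    [0,0,0],
    [0,0,0],
    [0,0,0],
    [0,0,0],
    [0,0,0],
    [0,0,0],
    [0,0,0],
    [0,0,0],
    [0,0,0],
    [0,0,0],
    [0,0,0],
  ],
  turn=[-7,-14,-21,-28,-35,-42,-49,-56,-63,-70,-77,-84],
  grip=[1,1,1,1,1,1,1,1,1,1,1,1],
)

```text
time_s: 28.85
position: [0.6433, 0.0623, 0.1557]
tcp_rot: [[-0.811, 0.584, 0.001], [0.584, 0.811, -0.001], [-0.001, -0.0, -1.0]]
force: [0.3, 0.8, -3.6]
opening: 0.134
grasp_force: 30.0
```

Emit:
jog_arm(
  delta_pos=[
    [0,0,0],
    [0,0,0],
    [0,0,0],
    [0,0,0],
    [0,0,0],
    [0,0,0],
    [0,0,0],
    [0,0,0],
    [0,0,0],
    [0,0,0],
    [0,0,0],
    [0,0,0],
  ],
  turn=[-7,-14,-21,-28,-35,-42,-49,-56,-63,-70,-77,-84],
  grip=[1,1,1,1,1,1,1,1,1,1,1,1],
)

```text
time_s: 30.35
position: [0.6424, 0.0624, 0.1557]
tcp_rot: [[0.496, 0.868, -0.001], [0.868, -0.496, -0.001], [-0.001, -0.001, -1.0]]
force: [-0.5, 0.3, -2.5]
opening: 0.135
grasp_force: 30.0
```

Run:
```python
from h import *
S=snap('scene','s13');D=snap('side','d13')
s=read_state();print(s['position'],s['force'],s['moment'],s['joint_positions'],s['tcp_rot'][:2])
u=np.hstack([cv2.resize(S['color'][150:300,165:315],(400,400)),cv2.resize(D['color'][100:220,240:360],(400,400))]);cv2.imwrite('pics/v13.png',u)
```

```text
[0.64241225 0.06238731 0.1556892 ] [-1.27353134 -0.1887443  -1.42052074] [-0.05751811  0.43038327 -0.15646483] [-4.34014427e+00  3.61673575e+01  8.24441463e+01 -3.74753418e-02
  6.14609871e+01  2.52533841e+01] [[ 4.93570900e-01  8.69704584e-01 -1.30496904e-03]
 [ 8.69704919e-01 -4.93571805e-01 -4.77205370e-04]]
```

View pics/v13.png

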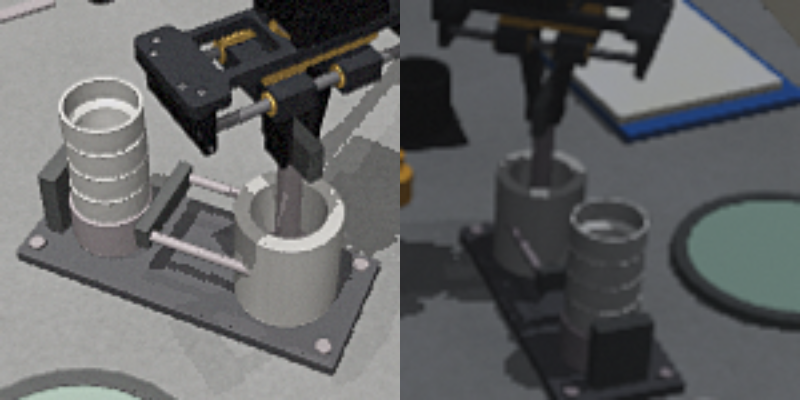

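The jaw has closed most of the way and the moment is -0.16 N m, which matches nut friction. Continuing toward the stop.

Emit:
jog_arm(
  delta_pos=[
    [0,0,0],
    [0,0,0],
    [0,0,0],
    [0,0,0],
    [0,0,0],
    [0,0,0],
    [0,0,0],
    [0,0,0],
    [0,0,0],
    [0,0,0],
    [0,0,0],
    [0,0,0],
  ],
  turn=[-7,-14,-21,-28,-35,-42,-49,-56,-62,-68,-72,-72],
  grip=[1,1,1,1,1,1,1,1,1,1,1,1],
)

```text
time_s: 31.95
position: [0.6424, 0.0631, 0.1557]
tcp_rot: [[0.98, -0.199, -0.001], [-0.199, -0.98, 0.001], [-0.001, -0.001, -1.0]]
force: [-2.0, 1.6, -2.1]
opening: 0.135
grasp_force: 30.0
```

Emit:
jog_arm(
  delta_pos=[
    [0,0,0],
    [0,0,0],
  ],
  turn=[-2,-4],
  grip=[1,1],
)

```text
time_s: 32.2
position: [0.6427, 0.0628, 0.1557]
tcp_rot: [[0.963, -0.27, -0.001], [-0.27, -0.963, 0.0], [-0.001, -0.0, -1.0]]
force: [-2.4, 1.0, -0.2]
opening: 0.137
grasp_force: 30.0
```

Run:
```python
from h import *
s=read_state();print(s['position'],s['force'],s['moment'],s['joint_positions'][5],s['tcp_rot'][:2])
```

```text
[0.6427264  0.06282485 0.15565202] [-2.38353907  0.98736068 -0.19317321] [0.61850661 0.68957857 0.08366317] 101.32904772960116 [[ 9.62836638e-01 -2.70083966e-01 -5.10123399e-04]
 [-2.70083736e-01 -9.62836719e-01  4.77291558e-04]]
```

Emit:
jog_arm(
  delta_pos=[
    [0,0,0],
    [0,0,0],
    [0,0,0],
  ],
  turn=[-2,-4,-4],
  grip=[1,1,1],
)

```text
time_s: 32.58
position: [0.6429, 0.0627, 0.1556]
tcp_rot: [[0.942, -0.336, -0.0], [-0.336, -0.942, 0.0], [-0.0, -0.0, -1.0]]
force: [-1.8, 1.7, -0.1]
opening: 0.133
grasp_force: 30.0
```

Run:
```python
from h import *
S=snap('scene','s14')
s=read_state();print(s['position'],s['force'],s['moment'],s['joint_positions'][5],s['opening'])
u=S['color'][150:300,165:315]
cv2.imwrite('pics/v14.png',cv2.resize(u,(600,600)))
```

```text
[0.64294483 0.0626778  0.15561907] [-2.25473512  1.92941993 -0.85091618] [0.62601061 0.67863429 0.03770342] 105.26773368482264 0.13520422616549163
```

View pics/v14.png

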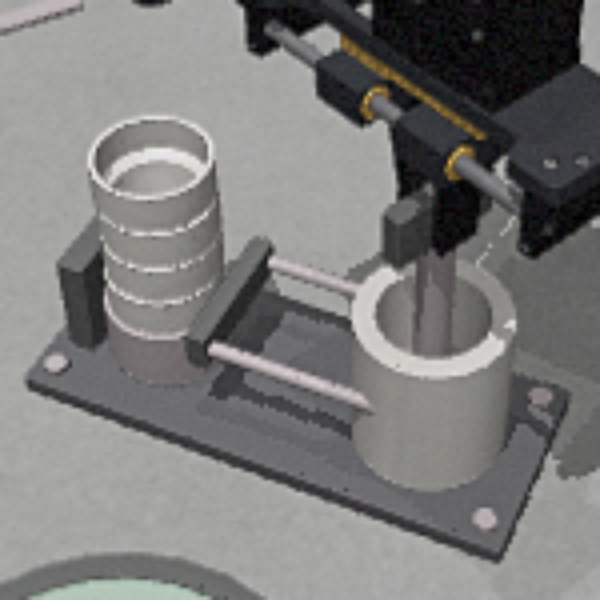

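The jaw is right at the cup's rim band. I've now viewed 16 pictures, which is over the 14-picture limit, so I'll use numbers only from here. I'll creep to feel the stop.

Emit:
jog_arm(
  delta_pos=[
    [0,0,0],
    [0,0,0],
    [0,0,0],
  ],
  turn=[-2,-4,-4],
  grip=[1,1,1],
)

```text
time_s: 33.0
position: [0.643, 0.0626, 0.1556]
tcp_rot: [[0.916, -0.401, 0.0], [-0.401, -0.916, 0.0], [0.0, -0.0, -1.0]]
force: [-1.6, 2.7, -0.2]
opening: 0.134
grasp_force: 30.0
```

```bash
cat > st.py <<'E'
from h import *
s=read_state();R=s['tcp_rot'];print(np.round(s['position'],4),np.round(s['force'],2),np.round(s['moment'],3),round(s['joint_positions'][5],2),round(s['opening'],3),'tau6',round(s['tau'][5],3),'theta',np.degrees(np.arctan2(R[1][1],R[0][1])).round(2))
E
python3 st.py
```

```text
[0.643  0.0626 0.1556] [-1.58  2.7  -0.17] [0.706 0.668 0.089] 109.29 0.134 tau6 0.135 theta -113.64
```

Emit:
jog_arm(
  delta_pos=[
    [0,0,0],
    [0,0,0],
    [0,0,0],
  ],
  turn=[-2,-4,-4],
  grip=[1,1,1],
)

```text
time_s: 33.38
position: [0.643, 0.0626, 0.1556]
tcp_rot: [[0.886, -0.464, 0.0], [-0.464, -0.886, 0.0], [0.0, -0.0, -1.0]]
force: [-1.2, 2.5, 0.7]
opening: 0.135
grasp_force: 30.0
```

```bash
python3 st.py
```

```text
[0.643  0.0626 0.1556] [-1.21  2.49  0.68] [0.746 0.723 0.114] 113.29 0.135 tau6 0.164 theta -117.63
```

Emit:
jog_arm(
  delta_pos=[
    [0,0,0],
    [0,0,0],
    [0,0,0],
  ],
  turn=[-2,-4,-4],
  grip=[1,1,1],
)

```text
time_s: 33.75
position: [0.6432, 0.0623, 0.1556]
tcp_rot: [[0.852, -0.523, 0.001], [-0.523, -0.852, -0.001], [0.001, 0.0, -1.0]]
force: [-1.4, 2.0, -0.4]
opening: 0.14
grasp_force: 30.7
```

```bash
python3 st.py
```

```text
[0.6432 0.0623 0.1556] [-1.43  2.   -0.44] [0.452 0.49  0.665] 117.24 0.14 tau6 0.694 theta -121.56
```

Emit:
jog_arm(
  delta_pos=[
    [0,0,0],
    [0,0,0],
    [0,0,0],
  ],
  turn=[-2,-4,-4],
  grip=[1,1,1],
)

```text
time_s: 34.12
position: [0.6431, 0.0624, 0.1556]
tcp_rot: [[0.813, -0.582, 0.0], [-0.582, -0.813, -0.0], [0.0, 0.0, -1.0]]
force: [-1.4, 0.6, 0.9]
opening: 0.147
grasp_force: 32.3
```

```bash
python3 st.py
```

```text
[0.6431 0.0624 0.1556] [-1.41  0.63  0.87] [0.328 0.506 0.826] 121.27 0.147 tau6 0.876 theta -125.59
```

The stop is felt: joint 6 torque rose from 0.16 to 0.88 N m and the grip opened slightly. I'll hold, back off 7° to free the flats, and lift.

Emit:
jog_arm(
  delta_pos=[
    [0,0,0],
    [0,0,0],
    [0,0,0],
    [0,0,0],
    [0,0,0],
    [0,0,0.5],
    [0,0,1.2],
    [0,0,2.2],
    [0,0,3.5],
    [0,0,3.5],
  ],
  turn=[0,0,3,7,7,7,7,7,7,7],
  grip=[1,1,1,1,1,1,1,1,1,1],
)

```text
time_s: 35.38
position: [0.6451, 0.0621, 0.1941]
tcp_rot: [[0.878, -0.479, 0.007], [-0.479, -0.878, -0.001], [0.006, -0.002, -1.0]]
force: [0.1, 0.2, -4.7]
opening: 0.134
grasp_force: 30.0
```

```bash
python3 st.py
```

```text
[0.6451 0.0621 0.1941] [ 0.13  0.18 -4.67] [ 0.096  0.13  -0.005] 114.28 0.134 tau6 0.002 theta -118.62
```

Emit:
jog_arm(
  delta_pos=[
    [0,0,4],
    [0,0,8],
    [-0.5,4,8],
    [-1.5,8,8],
    [-2.5,12,8],
    [-3.5,16,8],
    [-4.5,20,8],
    [-5.2,24,8],
    [-5.75,26.2,8],
    [-5.75,26.2,8],
    [-5.75,26.2,8],
    [-5.75,26.2,8],
  ],
  turn=[0,0,6,12,18,24,30,36,40,40,40,40],
  grip=[1,1,1,1,1,1,1,1,1,1,1,1],
)

```text
time_s: 36.88
position: [0.586, 0.3231, 0.2706]
tcp_rot: [[0.981, 0.196, 0.0], [0.196, -0.981, -0.001], [-0.0, 0.001, -1.0]]
force: [0.1, 0.2, -4.2]
opening: 0.135
grasp_force: 30.0
```

```bash
python3 st.py
python3 - <<'E'
from h import *
S=snap('scene','s15');D=snap('side','d15')
for n,c in(('S',S),('D',D)): print(n,'stand',fit([c],(.5855,.3245),[(.066,.035),(.066,.027)],.008),'bore',fit([c],(.643,.063),[(.1,.04),(.1,.028)],.008),'top cup',fit([c],(.655,-.085),cupc(.146),.01))
E
```

```text
[0.586  0.3231 0.2706] [ 0.06  0.19 -4.22] [0.005 0.046 0.006] 98.06 0.135 tau6 0.0 theta -78.72
S stand (array([0.585, 0.325]), 64.4) bore (array([0.644, 0.063]), 119.3) top cup (array([ 0.658, -0.084]), 96.7)
D stand (array([0.585, 0.33 ]), 74.0) bore (array([0.6415, 0.064 ]), 111.6) top cup (array([ 0.65, -0.09]), 79.7)
```

Emit:
jog_arm(
  delta_pos=[
    [0,0,-3],
    [0,0,-5],
    [0,0,-6],
    [0,0,-7],
    [0,0,-8],
    [0,0,-9],
    [0,0,-10],
    [0,0,-10.8],
    [0,0,-11.4],
    [0,0,-11.4],
  ],
  turn=[0,0,0,0,0,0,0,0,0,0],
  grip=[1,1,1,1,1,1,1,1,1,1],
)

```text
time_s: 38.22
position: [0.5851, 0.3244, 0.1559]
tcp_rot: [[0.98, 0.198, -0.001], [0.198, -0.98, -0.0], [-0.001, 0.0, -1.0]]
force: [0.1, 0.9, -4.9]
opening: 0.14
grasp_force: 30.0
```

```bash
python3 st.py
```

```text
[0.5851 0.3244 0.1559] [ 0.08  0.94 -4.91] [0.033 0.167 0.042] 98.05 0.14 tau6 0.0 theta -78.6
```

Inside the tube with no side contact. Setting down.

Emit:
jog_arm(
  delta_pos=[
    [0,0,-0.3],
    [0,0,-0.5],
    [0,0,-0.6],
    [0,0,-0.6],
  ],
  turn=[0,0,0,0],
  grip=[1,1,1,1],
)

```text
time_s: 38.72
position: [0.5855, 0.3245, 0.1505]
tcp_rot: [[0.98, 0.198, -0.0], [0.198, -0.98, 0.0], [-0.0, -0.0, -1.0]]
force: [-0.1, 0.2, -6.4]
opening: 0.134
grasp_force: 30.0
```

```bash
python3 st.py
```

```text
[0.5855 0.3245 0.1505] [-0.12  0.21 -6.36] [0.068 0.092 0.059] 98.05 0.134 tau6 -0.0 theta -78.6
```

Emit:
jog_arm(
  delta_pos=[
    [0,0,-0.1],
    [0,0,-0.2],
    [0,0,-0.2],
    [0,0,-0.2],
  ],
  turn=[0,0,0,0],
  grip=[1,1,1,1],
)

```text
time_s: 39.22
position: [0.5863, 0.3248, 0.15]
tcp_rot: [[0.98, 0.198, 0.002], [0.198, -0.98, 0.001], [0.002, -0.0, -1.0]]
force: [-0.7, -1.0, 5.6]
opening: 0.134
grasp_force: 30.0
```

```bash
python3 st.py
```

```text
[0.5863 0.3248 0.15  ] [-0.66 -1.01  5.61] [-0.147  0.584 -0.001] 98.05 0.134 tau6 0.005 theta -78.6
```

Floor contact felt at the expected height. Releasing and rising clear.

Emit:
jog_arm(
  delta_pos=[
    [0,0,0.1],
    [0,0,0.1],
    [0,0,0.1],
    [0,0,0.1],
    [0,0,0.1],
    [0,0,2],
    [0,0,5],
    [0,0,9],
    [0,0,12],
    [0,0,12],
    [0,0,12],
    [0,0,12],
  ],
  turn=[0,0,0,0,0,0,0,0,0,0,0,0],
  grip=[0,0,0,0,0,0,0,0,0,0,0,0],
)

```text
time_s: 40.72
position: [0.5845, 0.3242, 0.2669]
tcp_rot: [[0.98, 0.198, -0.003], [0.198, -0.98, -0.001], [-0.003, 0.0, -1.0]]
force: [0.4, -0.3, -0.6]
opening: 0.999
grasp_force: 0.0
```

Emit:
jog_arm(
  delta_pos=[
    [-2,-6,0],
    [-4,-12,0],
    [-6,-18,0],
    [-6,-18,0],
    [-6,-18,0],
    [-6,-18,0],
  ],
  turn=[0,0,0,0,0,0],
  grip=[0,0,0,0,0,0],
)

```text
time_s: 41.48
position: [0.5259, 0.1457, 0.2682]
tcp_rot: [[0.98, 0.199, -0.0], [0.199, -0.98, 0.0], [-0.0, -0.0, -1.0]]
force: [0.1, 0.6, 1.3]
opening: 0.997
grasp_force: 0.0
```

```bash
python3 st.py
python3 - <<'E'
from h import *
S=snap('scene','s16');D=snap('side','d16');o=load('scene');od=load('side')
for n,c,p in(('S',S,o),('D',D,od)):
    print(n,[fit([c],(.655,-.085),cupc(z),.008) for z in(.074,.146)])
    # key region compared with start picture
    uv=proj(c,[[.5855,.325,.13],[.5855,.325,.176],[.5855,.325,.05]]).round();print(uv)
    d=cv2.absdiff(c['color'],p['color']).max(2)
    x,y=uv[0].astype(int);m=(d[y-45:y+60,x-40:x+40]>40);print('changed px near key',m.sum(),np.argwhere(m).mean(0)+[y-45,x-40] if m.any() else '')
# shaft centre line: brightness-based columns at three heights
g=cv2.cvtColor(S['color'],cv2.COLOR_BGR2HSV)
for z in(.075,.095,.115,.135):
    u,v=proj(S,[[.5855,.325,z]])[0];r=cv2.cvtColor(S['color'],cv2.COLOR_BGR2GRAY)[int(round(v)),int(u)-14:int(u)+15];print(z,round(u,1),r.tolist())
# jaw face: distance along carrier from seat, sampled at top z=.071
a=np.radians(4.7);ey=np.array([-np.sin(a),np.cos(a)]);ex=np.array([np.cos(a),np.sin(a)])
for x in(.025,.032): 
    P=[[*(np.array([.656,-.085])+ex*x+ey*t),.071] for t in np.arange(.024,.062,.002)];uv=proj(S,P).astype(np.float32)
    print(cv2.remap(cv2.cvtColor(S['color'],cv2.COLOR_BGR2GRAY),uv[:,0],uv[:,1],1)[:,0].tolist())
E
```

```text
[0.5259 0.1457 0.2682] [0.1  0.62 1.27] [ 0.039  0.105 -0.042] 82.25 0.997 tau6 0.003 theta -78.52
S [(array([ 0.66 , -0.085]), 71.4), (array([ 0.658, -0.084]), 97.4)]
[[427. 250.]
 [435. 232.]
 [414. 278.]]
changed px near key 608 [240.68092105 429.30756579]
D [(array([ 0.652, -0.093]), 34.3), (array([ 0.65, -0.09]), 80.6)]
[[245. 104.]
 [245.  91.]
 [245. 125.]]
changed px near key 1951 [ 83.75961046 261.10251153]
0.075 417.4 [5, 8, 65, 57, 79, 83, 74, 70, 64, 63, 76, 83, 91, 95, 97, 86, 81, 84, 84, 87, 80, 49, 1, 3, 24, 4, 29, 35, 24]
0.095 420.7 [14, 25, 22, 13, 12, 20, 7, 8, 25, 57, 79, 82, 89, 90, 100, 89, 77, 83, 80, 82, 84, 102, 158, 153, 149, 148, 147, 149, 152]
0.115 424.1 [155, 157, 155, 152, 154, 156, 161, 142, 88, 66, 78, 86, 89, 77, 76, 78, 53, 44, 49, 61, 54, 57, 57, 51, 55, 119, 161, 157, 154]
0.135 427.6 [155, 152, 152, 152, 158, 158, 153, 154, 117, 56, 82, 93, 82, 30, 30, 41, 26, 44, 54, 62, 58, 43, 58, 61, 55, 77, 151, 156, 156]
[122, 121, 117, 109, 97, 99, 100, 104, 105, 85, 34, 33, 42, 38, 57, 64, 62, 64, 66]
[124, 122, 120, 115, 97, 99, 102, 107, 105, 76, 33, 36, 32, 29, 57, 66, 55, 57, 54]
```

The numbers agree: the key shaft is centred on the stand axis and upright, the stack is in place, and the jaw face is at about 32 mm. Handing in.

```bash
python3 -c "
from rig import *
print(hand_in())"
```

```text
the job is handed in; nothing more can be done
None
```

I nested the three loose cups on the base cup, tightened the nut to its stop, stood the key back in its stand and handed the job in at about 41.5 s; `hand_in()` gave no verdict, and I viewed 16 pictures, two over the limit of 14.

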